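# Stroke the brake pedal, then lock the pedal prop at its mark

## Robot

A 6-joint arm with a two-finger parallel gripper is mounted at the origin on the work surface. World frame = base frame: x ahead of the robot, y to its left, z up, the work surface at z = 0. Lengths are in mm, angles in rad, forces in N, time in s.
With the tool pointing down it reaches from about 350 to 775 mm from the base axis. Payload 7.3 kg.
Tool frame: the origin (TCP) lies midway between the tips of the shut fingers; the grasp point (between the pads) lies 19 mm behind it; z points along the fingers, y is the direction in which the jaws open and shut (so a half turn about z gives the same grasp; the last joint's range is limited). The gripper opens to 92 mm and grips with 3 to 60 N. Pads are 19 mm wide; open, the fingers measure 130 mm over their backs; the gripper's body (75 mm by 190 mm) begins 47 mm behind the grasp point.
Start: joints at [1.072, 0.342, 1.524, -0, 1.275, -0.146], TCP at [181.39, 492.693, 188.541] pointing down, gripper open.
Joint ranges: [-2.53, 2.53], [-0.77, 2.02], [0.04, 2.7], [-1, 4.14], [0.28, 2.66], [-3.11, 3.11]. Speed limits (rad/s): [2.57, 2.57, 3.14, 3.14, 3.14, 3.14].

## Interface

Orientations are given as [roll, pitch, yaw] about the fixed x, y, z axes, in that order (R = Rz(yaw) Ry(pitch) Rx(roll)).
In Python, from plant import sensors, imaging, ticket gives the robot as it stands. The module is installed in compiled form; this text tells all that it offers.
- The arm moves only by the tool arm_command, never from a script. Its argument "increments" is one flat list of numbers, 5 for each row, row after row: the closure, from 0 (fully open) to 1 (shut), then the shift along the tool's x, y, z in mm, then the turn about the tool's z in degrees. In form: [hand, dx, dy, dz, spin, hand, dx, dy, dz, spin, ...]. A call has 1 to 20 rows; each row is the pose to reach, as a shift and turn from the pose commanded when the call began, along the tool's axes at that moment; what a row does not reach only later rows make up. A row lasts 1/8 s, in which the tool goes at most 62.5 mm and 10.7 degrees, less where a joint would pass 70% of its speed; a pose out of reach is approached as far as the arm can. A call with a gripper value outside its range is refused whole. The fingers move at their own pace and stop on an object; the grip force is fixed at half the most. Time passes only in rows, so rows that repeat a pose let the fingers close. It gives the time, the measured TCP pose, the force and the opening at its end, in the units of the state.
- sensors.get_obs(): the state, without advancing time (a new reading comes with each control period).
- imaging.capture(name): name is "scene" or "top" or "wrist"; returns the picture (480x640x3 uint8, blue, green, red); there is no depth.
- imaging.calibration(name): a dict with "fx", "fy", "cx", "cy" (pixels), "world_to_cam" (4x4, takes a point from world to camera coordinates); the wrist camera has in their place "hand_eye" (4x4, takes a point from camera to tool coordinates, whose origin is the TCP and whose axes are the flange's). Camera axes: x right, y down, z forward; pixel columns grow to the right and rows downward; lengths in mm; the calibration is good to about 2 mm. The wrist camera is an equidistant fisheye: a pixel r from the principal point sees the ray r / f radians off the axis. A picture is of the moment at which its call begins: read the wrist's pose just before it. calibration takes no time and is no camera call.
- ticket.close_job(): hands the job in, once; it reports no verdict.
The state is a dict: "time": time; "joint_positions": joint angles; "dq": joint speeds; "tau": joint torques, N m; "tool_pos": TCP position; "tcp_rot": TCP orientation; "contact_force": force on the tool from outside, world axes, zero at the start; "moment": the same for the moment, N m; "grip_width": finger opening in mm.
Only numpy, scipy, OpenCV 4.12 (cv2) and the standard library are available. Lean on these libraries where they do the work, as an engineer would, in place of code of your own. Each camera call takes 0.05 s, during which the arm holds its last target. There are 200 camera calls.

## Task

On the brake bleeding rig, first press the brake pedal with the gripper all the way down onto its stop and let it spring back up. Then push the prop's sliding leg out by its finger wings against the pedal until the red band sits squarely in the notch of the rest bracket, and, still holding the leg there, squeeze the orange cam lever shut against the leg; the job finishes with the gripper still holding the leg and the lever shut, pedal held down and nothing let go. Leave the pliers, the screwdriver and the jar where they lie.

Things in the scene. Friction and masses are not known exactly. Their poses are not given: they have to be found in the camera images.
- rig: Fixed bench rig: base plate 600 x 130 x 10 mm carrying, in line along its x, a blue back stop (x -255 mm, 235 mm high), the pedal prop, a blue rest bracket with U notch, a brake pedal and a master cylinder. Origin on the plate's underside, on the centre line. x: the way the prop pushes, towards the pedal; y across; z up. The prop's axis is at y 0, 200 mm above the bench. Place and yaw vary.
- leg: The prop's sliding leg: aluminium square tube, 27 mm, telescoping over a fixed bar; it slides only along the rig's x, 0.4 kg, 1.5 N friction. Origin at clamp_mid, axes as the rig. Its rubber foot (32 mm across, tip 241 mm ahead) starts 43 to 53 mm short of the pedal; once they meet, the pedal spring pushes back with 6 to 14 N and the leg stays out only if held or clamped.
- clamp_mid (a point): Middle of the leg's black clamp collar, on the leg's axis, 200 mm above the bench, half-way along the lever: here the gripper straddles collar and lever from above. The collar is 45 mm long, 34 mm wide (17 mm to each side in y) and 38 mm high.
- wing_mid (a point): Middle of the rear (-x) face of the leg's black finger wings: a cross bar 112 mm long across y, 22 mm high, on the leg's axis, 22 mm ahead of clamp_mid. Fingers on both sides of the leg push on this face towards +x.
- lever (a joint): Orange cam lever on the collar's -y side; rad: 0 = shut, flat on the collar (collar + lever then 42.5 mm wide, y -25.5 to +17 mm); starts open at 0.45 to 0.58, free upper edge leaning out to about y -47 mm. Paddle 40 mm along the leg, 6 thick, 44 tall, hinged along the leg near its lower edge. Push it in to shut: the cam bites below 0.25, needs up to 15 N, locks the leg; the lever stays as left.
- lever_tip (a point): Middle of the lever's free upper edge, on its outer face, 40 mm from the hinge line (which is 6 mm below the leg's axis, 21.5 mm to its -y side); 34 mm above the leg's axis when shut.
- band_mid (a point): Centre of the red band on the leg, 12 mm wide, on the leg's axis, 74 to 92 mm ahead of clamp_mid: the length mark. It is fixed to the leg; its place on the leg varies from start to start. Axes as the rig.
- notch_mid (a point): Middle of the U notch in the blue rest bracket (rig x +30 mm, 200 mm up), axes as the rig. The bracket is 12 mm thick along x, as much as the band is wide; its arms rise to 225 mm beside the leg. At the mark, band and notch coincide and the pedal is down by about 0.15 to 0.25 rad, short of its stop.
- pedal (a joint): Floor-hinged brake pedal, rad: 0 = up at rest (leaning 0.15 rad towards the prop), 0.30 = down on its stop. Hinge line across the rig at x +192 mm, 35 mm above the bench; pressing moves its top along +x, about 60 mm near the pad's upper edge. A spring brings it back up: pressing near the top takes 4 N at rest, 11 N at the stop.
- pad_face (a point): Middle of the pedal's foot pad on its front (-x) face, on the rig's centre line, 182 mm from the hinge line, at rest 215 mm above the bench. The pad is black rubber on steel, 66 mm wide (y), 80 mm tall, 13 mm thick, upper edge at 254 mm. The prop's foot meets it 15 mm below the middle (foot top at 216 mm), so the pad's upper half is free for pressing along +x.
- pliers: Loose pliers with red handles, 180 mm long, lying beside the rig; origin at the underside. Bystander.
- screwdriver: Loose screwdriver with yellow handle, lying beside the rig; origin at the underside. Bystander.
- jar: Loose amber glass jar with steel cap, 60 mm across, 75 mm high, standing beside the rig; origin at the underside. Bystander.

How it is judged (in metres and radians):
On the way, in this order (a step that is already met when the one before it is completed fails the run):
1. the brake pedal is pressed down onto its stop by the gripper (value of joint pedal above 0.27 rad and (contact force between the fingers and pedal_c0 above 2 N or contact force between the fingers and pedal_c1 above 2 N)), for 0.1 s.
2. the pedal has sprung back up (value of joint pedal below 0.04 rad), for 0.1 s.
3. the leg is held by the gripper with its red band in the notch, pressing the pedal, the lever still open (x of band_mid in the frame of notch_mid between -0.005 and 0.005 m and value of joint lever above 0.2 rad and value of joint pedal above 0.08 rad and contact force between the fingers and leg above 3 N), for 0.2 s.
At the end, for the whole second after the job is handed in: The red band's middle is within 5 mm of the notch's middle along the leg, the lever is shut (under 0.08 rad), the pedal is held down (over 0.08 rad), and the gripper still holds the leg and lever with more than 6 N, at rest (x of band_mid in the frame of notch_mid between -0.005 and 0.005 m and value of joint lever below 0.08 rad and value of joint pedal above 0.08 rad and contact force between the fingers and leg above 6 N and linear speed of leg below 0.02 m/s); the arm keeps its last pose, push and grip.
It fails at once if the lever is shut (under 0.15 rad) with the band more than 10 mm off the notch (value of joint lever below 0.15 rad and not (x of band_mid in the frame of notch_mid between -0.01 and 0.01 m)).
It fails at once if the pliers, screwdriver or jar are moved by more than 30 mm (distance of any of pliers, screwdriver, jar from where it was at the start of the episode above 0.03 m).
It also fails if it takes over 58 s, if anything falls off the work surface, if the arm or the gripper's body presses on something with over 40 N, if the wrist force passes 120 N, or if a joint passes its speed limit or range.

## Working session

There is one attempt and no reset: what is moved stays moved. The work goes in short steps, Python scripts to look and compute and a tool call to move; the robot and the scene stay as the last step left them, time stands still between calls to the robot, and variables do not carry over. Pictures are saved under pics/ and viewed, about 8 in all and at most 12, crops included, and the job is handed in when it is done.

Besides the shell and the picture viewer there is one more tool, called after "Call:" by a JSON object that holds its "name" and its "arguments". arm_command: Moves the arm, as the interface text tells. Its arguments: {"type":"object","properties":{"increments":{"type":"array","items":{"type":"number"}}},"required":["increments"]}

```bash
mkdir -p pics
python3 - <<'E'
from plant import sensors, imaging
import cv2
o=sensors.get_obs(); print({k:o[k] for k in o})
for n in ("scene","top"):
    im=imaging.capture(n); cv2.imwrite(f"pics/{n}0.png",im); c=imaging.calibration(n); print(n,c)
print(imaging.calibration("wrist"))
E
```

```text
{'time': 0.0, 'joint_positions': array([ 1.07202814e+00,  3.42740748e-01,  1.52499674e+00,  1.81497092e-05,
        1.27543992e+00, -1.46016624e-01]), 'dq': array([ 0.00034726, -0.00122539,  0.00074684,  0.00092026,  0.00025219,
       -0.00040674]), 'tau': array([ 1.43745830e-03, -4.31231368e+01, -2.44228417e+01,  7.18742958e-02,
        5.57643129e-02, -1.11974286e-04]), 'tool_pos': array([181.13185544, 492.26313506, 187.84275516]), 'tcp_rot': array([-3.14002729e+00, -2.47748866e-04,  2.78883560e+00]), 'contact_force': array([ 0.28563774, -0.82734857,  0.41122804]), 'moment': array([-0.05537839,  0.02744487,  0.03036438]), 'grip_width': 91.73248914162247}
scene {'fx': 467.4118534868613, 'fy': 467.4118534868613, 'cx': 314.27011797334694, 'cy': 237.37705724461077, 'world_to_cam': array([[ 6.32437917e-01,  7.74605752e-01,  2.86521488e-03,
        -4.03864920e+02],
       [ 6.67150542e-01, -5.42817545e-01, -5.10156121e-01,
        -3.34715152e+02],
       [-3.93614577e-01,  3.24553604e-01, -8.60077045e-01,
         1.24292507e+03],
       [ 0.00000000e+00,  0.00000000e+00,  0.00000000e
[... 255 characters left out ...]
68609e-01, -2.43917879e-03, -6.36608714e-02,
         6.28509636e+02],
       [ 6.36961528e-02, -1.92742401e-02, -9.97783195e-01,
         9.75937950e+02],
       [ 0.00000000e+00,  0.00000000e+00,  0.00000000e+00,
         1.00000000e+00]])}
{'fx': 371.64829954431775, 'fy': 371.64829954431775, 'cx': 323.5416165630814, 'cy': 237.00046493653562, 'hand_eye': array([[ 6.51388269e-05, -9.63941488e-01, -2.66114267e-01,
         7.09067908e+01],
       [ 9.99999996e-01,  4.77361901e-05,  7.18636124e-05,
        -9.43892758e-01],
       [-5.65690363e-05, -2.66114271e-01,  9.63941488e-01,
        -1.96045656e+02],
       [ 0.00000000e+00,  0.00000000e+00,  0.00000000e+00,
         1.00000000e+00]])}
```

View pics/scene0.png

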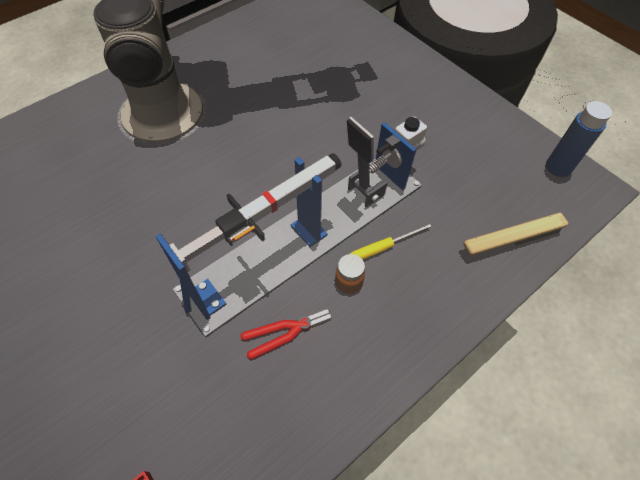

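View pics/top0.png

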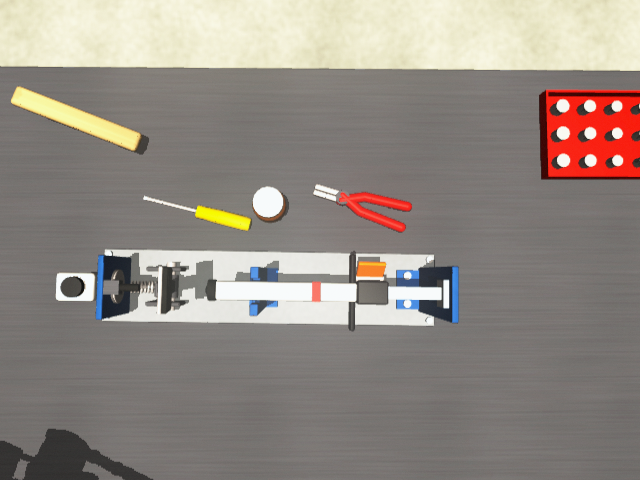

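Scene: the rig lies along world +y (left in the top view), with the lever (370,268 in top) facing away from the robot, the band at (316,291), the bracket near (262,290) and the pedal pad near (165,288). I'll zoom in to measure.

```bash
cat > h.py <<'E'
import numpy as np, cv2
from plant import sensors, imaging
from scipy.spatial.transform import Rotation as Rot
def ray(n,uv):
    c=imaging.calibration(n); T=np.linalg.inv(c["world_to_cam"])
    d=np.array([(uv[0]-c["cx"])/c["fx"],(uv[1]-c["cy"])/c["fy"],1.])
    return T[:3,3],T[:3,:3]@d
def onz(n,uv,z):
    o,d=ray(n,uv); return o+d*(z-o[2])/d[2]
def proj(n,p):
    c=imaging.calibration(n); q=(c["world_to_cam"]@np.r_[p,1])[:3]
    return np.array([c["fx"]*q[0]/q[2]+c["cx"],c["fy"]*q[1]/q[2]+c["cy"]])
E
python3 - <<'E'
from h import *
im=cv2.imread("pics/top0.png"); hsv=cv2.cvtColor(im,cv2.COLOR_BGR2HSV)
crop=im[230:345,90:470]; cv2.imwrite("pics/crop0.png",cv2.resize(crop,None,fx=2.1,fy=2.1,interpolation=cv2.INTER_CUBIC))
red=((hsv[...,0]<8)|(hsv[...,0]>172))&(hsv[...,1]>150); red[:,:300]=0; red[:,330:]=0; red[:270]=0;red[310:]=0
v,u=np.nonzero(red); print("band px",u.min(),u.max(),v.min(),v.max(),"->",onz("top",(u.mean(),v.mean()),213.5))
# tube edges columns
g=cv2.cvtColor(im,cv2.COLOR_BGR2GRAY).astype(int)
for cs in (range(222,246),range(282,308),range(325,348)):
    pts=[]
    for cc in cs:
        col=np.nonzero((g[275:306,cc]>222))[0]+275
        pts.append((col.min(),col.max()))
    m=np.mean(pts,0); print(cs,m,onz("top",(np.mean(cs),m[0]-.5),213.5),onz("top",(np.mean(cs),m[1]+.5),213.5))
for nm,m in (("blue",(hsv[...,0]>100)&(hsv[...,0]<125)&(hsv[...,1]>120)),("orange",(hsv[...,0]>8)&(hsv[...,0]<18)&(hsv[...,1]>180))):
    n,l,s,c=cv2.connectedComponentsWithStats(m.astype(np.uint8))
    for i in range(1,n):
        if s[i,4]>15 : print(nm,s[i],c[i])
E
```

```text
band px 313 319 282 287 -> [550.0598635  -23.37266183 213.5       ]
range(222, 246) [277.91666667 305.        ] [557.74923928  95.70367996 213.5       ] [517.46775901  95.29795106 213.5       ]
range(282, 308) [283. 305.] [550.51379209   7.70657191 213.5       ] [517.47245097   7.60549045 213.5       ]
range(325, 348) [283.86956522 305.        ] [549.31085588 -52.3229167  213.5       ] [517.47565447 -52.26787184 213.5       ]
blue [ 96 255   9  65 428] [ 99.79439252 286.84345794]
blue [251 267   9  13  92] [254.27173913 273.05434783]
blue [452 266   6  57 337] [454.49554896 294.41543027]
blue [397 270  22  16 276] [407.45289855 278.28985507]
blue [250 300   8  15 100] [253.16 307.95]
blue [267 301  10   6  41] [272.53658537 304.17073171]
blue [397 300  22  10 139] [407.84892086 304.30215827]
orange [359 262  26   1  26] [371.5 262. ]
orange [357 265  28  11 285] [370.1122807  270.12631579]
```

View pics/crop0.png

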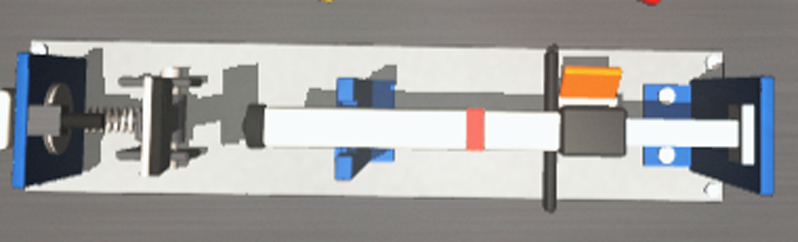

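Crop: band at crop (476,129), i.e. px (316.7,291.4). The bracket arm tops are at px cols 250–258, and the back stop's top edge is near col 454.5. I'll work out the rig frame from these.

Run:
```python
from h import *
n=onz("top",(253.75,290.6),225); b=onz("top",(454.5,294.4),235)
print(n,b,np.linalg.norm((n-b)[:2]))
d=(n-b)[:2]; print("yaw",np.degrees(np.arctan2(d[1],d[0])))
im=cv2.imread("pics/top0.png").astype(int)
# red band profile
r=im[...,2]-im[...,1]
w=np.clip(r[280:303,308:326],0,None); w=w*(w>60); vs,us=np.mgrid[280:303,308:326]
u=(w*us).sum()/w.sum(); v=(w*vs).sum()/w.sum(); print("band",u,v,onz("top",(u,v),213.5), "rows",[int(x) for x in w.sum(1)])
# plate edges lines  z=10
g=im.sum(2)/3
for lo,hi in ((242,262),(315,335)):
    P=[]
    for c in list(range(130,240,4))+list(range(290,345,4)):
        col=g[lo:hi,c]; k=np.argmax(abs(np.diff(col))); P.append(onz("top",(c,lo+k+.5),10)[:2])
    P=np.array(P); f=np.polyfit(P[:,1],P[:,0],1); print("plate edge slope",f, np.std(P[:,0]-np.polyval(f,P[:,1])))
print("plate corners", onz("top",(433.5,252),10),onz("top",(433.5,326),10),onz("top",(104,250),10))
s=cv2.imread("pics/scene0.png").astype(int); r=s[...,2]-np.maximum(s[...,1],s[...,0]); m=(r>60); m[:180]=0;m[215:]=0;m[:,:255]=0;m[:,285:]=0
v,u=np.nonzero(m);print("scene band",u.mean(),v.mean(),u.min(),u.max(),v.min(),v.max())
m=(im[...,0]>0)
print("collar ends",onz("top",(357.5,293),219),onz("top",(388,293),219),"wing",onz("top",(349.5,253),211),onz("top",(349.5,330),211),onz("top",(355,290),211))
print("pad top", onz("top",(162,288),254), "foot",onz("top",(206,290),210))
print("orange",onz("top",(371.5,262),234),onz("top",(357,266),230),onz("top",(385,266),230))
print("jar",onz("top",(267.5,203),75))
```

```text
[539.20133611  65.44056051 225.        ] [ 534.34707664 -218.41199492  235.        ] 283.8940595745108
yaw 89.02026081379196
band 315.6265973254086 291.2404655770183 [537.95362137 -22.84006382 213.5       ] rows [0, 0, 1094, 1111, 1093, 1014, 1013, 1014, 1010, 1015, 1016, 1010, 1011, 1010, 1011, 1007, 1009, 1015, 1012, 1014, 1012, 699, 0]
plate edge slope [7.01455534e-03 6.01428544e+02] 4.1280972178875315
plate edge slope [1.37407970e-02 4.73340734e+02] 0.4886380992072086
plate corners [ 602.58698551 -244.10490508   10.        ] [ 468.45258401 -242.35666355   10.        ] [605.05258385 353.93045433  10.        ]
scene band 268.75 196.90217391304347 262 275 191 203
collar ends [535.6561313  -82.85741581 219.        ] [ 535.67757516 -126.79773712  219.        ] wing [593.38816299 -72.25664729 211.        ] [482.14618472 -71.89069553 211.        ] [539.69305053 -80.07464325 211.        ]
pad top [543.61498619 188.05124178 254.        ] foot [539.53358462 135.5930081  210.        ]
orange [ 579.89784312 -101.32616379  234.        ] [574.26193486 -81.16000564 230.        ] [ 574.31902576 -121.05992998  230.        ]
jar [683.37894159  55.5725084   75.        ]
```

Call:
{"name": "arm_command", "arguments": {"increments": [1,0,0,-60,0,1,0,0,-115,0,1,-40,-18,-141,8,1,-80,-35,-141,16,1,-120,-53,-141,24,1,-160,-71,-141,32,1,-205,-91,-141,40,1,-250,-110,-141,48,1,-295,-130,-141,56,1,-340,-150,-141,64,1,-385,-170,-141,70.7,1,-430,-190,-141,70.7,1,-457,-202,-141,70.7,1,-457,-202,-141,70.7,1,-457,-202,-141,70.7]}}

```text
time: 1.98
tool_pos: [539.9, 145.6, 329.3]
tcp_rot: [-3.141, -0.0, 1.555]
contact_force: [-0.1, 0.5, -0.1]
grip_width: 0.7
```

```bash
cat >> h.py <<'E'
def wcam():
    o=sensors.get_obs(); R=Rot.from_euler("xyz",o["tcp_rot"]).as_matrix()
    T=np.eye(4);T[:3,:3]=R;T[:3,3]=o["tool_pos"]; c=imaging.calibration("wrist"); return T@c["hand_eye"],c
def wray(X,c,uv):
    p=np.array([uv[0]-c["cx"],uv[1]-c["cy"]])/c["fx"]; th=np.hypot(*p)
    d=np.r_[np.sin(th)*p/(th+1e-12),np.cos(th)]; return X[:3,3],X[:3,:3]@d
def wonz(X,c,uv,z):
    o,d=wray(X,c,uv); return o+d*(z-o[2])/d[2]
E
python3 - <<'E'
from h import *
X,c=wcam(); im=imaging.capture("wrist"); cv2.imwrite("pics/w1.png",im); np.save("w1.npy",X)
E
```

```text
(no output)
```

View pics/w1.png

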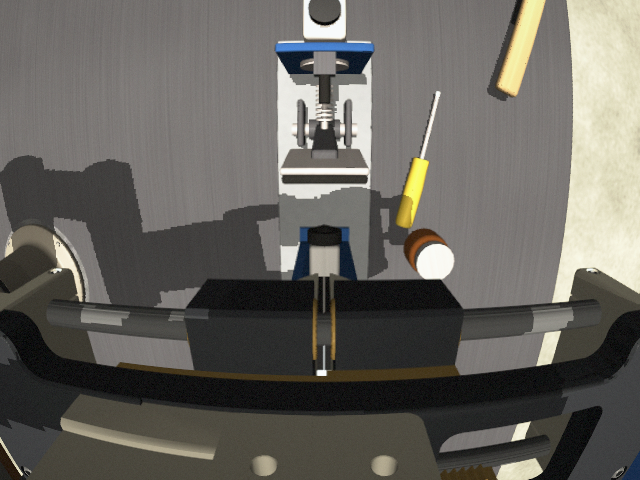

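Wrist view: pedal pad at (325,165) straight ahead of the closed fingers (323,345), with the foot at (325,237) below it. Nothing is in the way, so I'll descend and press.

Run:
```python
from h import *
X=np.load("w1.npy"); c=imaging.calibration("wrist")
for n,p,z in (("pad top front",(325,176),254),("pad left",(282,176),254),("pad right",(368,176),254),("foot tip",(325,229),205),("barm L",(301,228),225),("barm R",(349,228),225)): print(n,wonz(X,c,p,z))
```

```text
pad top front [541.88150689 187.45318194 254.        ]
pad left [510.33899075 188.13371047 254.        ]
pad right [573.45259988 187.17403139 254.        ]
foot tip [541.25155686 135.09287986 205.        ]
barm L [521.26946435 141.32238223 225.        ]
barm R [561.29482065 140.70346244 225.        ]
```

Call:
{"name": "arm_command", "arguments": {"increments": [1,0,0,50,0,1,0,0,98,0,1,0,0,98,0,1,10,0,98,0,1,20,0,98,0,1,30,0,98,0,1,40,0,98,0,1,50,0,98,0,1,60,0,98,0,1,60,0,98,0]}}

```text
time: 3.28
tool_pos: [541.3, 205.9, 231.4]
tcp_rot: [-3.141, -0.0, 1.556]
contact_force: [-0.3, -1.3, 1.4]
grip_width: 0.8
```

Call:
{"name": "arm_command", "arguments": {"increments": [1,5,0,0,0,1,10,0,0,0,1,15,0,0,0,1,20,0,0,0,1,20,0,0,0]}}

```text
time: 3.9
tool_pos: [541.7, 225.6, 231.5]
tcp_rot: [3.142, -0.0, 1.555]
contact_force: [0.1, 0.2, 0.3]
grip_width: 0.6
```

Run:
```python
from h import *
o=sensors.get_obs();print(o["contact_force"],o["tool_pos"])
X,c=wcam(); im=imaging.capture("wrist"); s=imaging.capture("scene")
cv2.imwrite("pics/w2.png",np.hstack([cv2.resize(im[0:400,200:450],(375,600)),cv2.resize(s[60:260,290:430],(420,600))]))
```

```text
[0.07252287 0.18628817 0.25743101] [541.66689392 225.58982578 231.49125164]
```

View pics/w2.png

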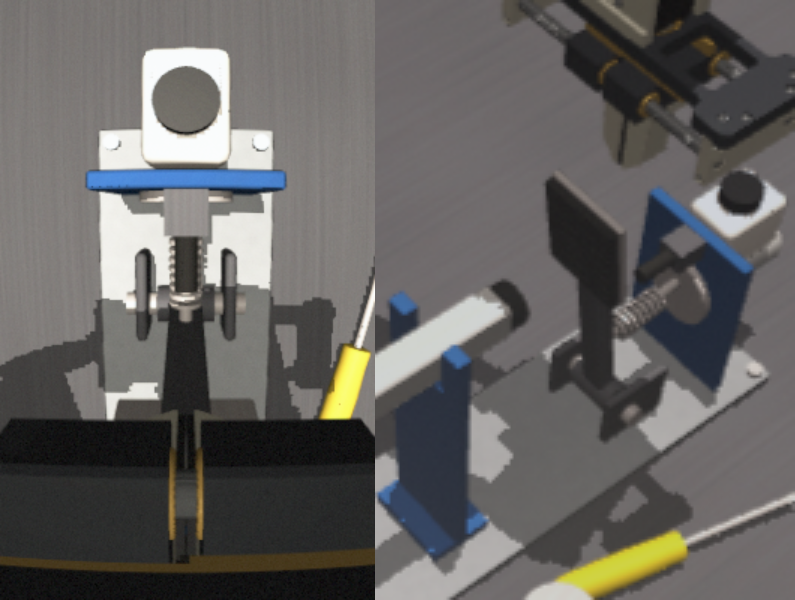

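Run:
```python
from h import *
def cr(p): q=proj("scene",p); return (375+(q[0]-290)*3,(q[1]-60)*3)
t=np.array([541.7,225.6,231.5]); print("tcp",cr(t),cr(t+[0,0,60]))
R=lambda x,y,z: np.array([539.2+.0157*(x-30)-y, 65.4+(x-30)-.0157*y*-1*-1,z])
print("pad top L/R",cr(R(152,33,254)),cr(R(152,-33,254)),"bot",cr(R(160,-33,176)))
im=cv2.imread("pics/scene0.png")
```

```text
tcp (np.float64(624.8958813747727), np.float64(200.30369478646364)) (np.float64(635.901953190672), np.float64(129.84534222667725))
pad top L/R (np.float64(547.576254406736), np.float64(172.9083242179505)) (np.float64(619.9626701149019), np.float64(233.11154184818815)) bot (np.float64(616.1955722084748), np.float64(309.14994606556047))
```

Run:
```python
from h import *
c=imaging.calibration("wrist"); H=np.linalg.inv(c["hand_eye"])
def wp(p):
    q=(H@np.r_[p,1])[:3]; th=np.arctan2(np.hypot(q[0],q[1]),q[2]); k=c["fx"]*th/np.hypot(q[0],q[1]); return np.array([q[0]*k+c["cx"],q[1]*k+c["cy"]])
im=imaging.capture("wrist"); s=imaging.capture("scene")
for z in (0,-19,-35,-66): 
    p=wp([0,0,z]); print(z,p); cv2.circle(im,tuple(int(round(a)) for a in p),3,(0,255,0),1)
o=sensors.get_obs(); t=o["tool_pos"]
for dz in (0,19,35,66):
    q=proj("scene",t+[0,0,dz]); print(dz,q); cv2.circle(s,tuple(int(round(a)) for a in q),1,(0,255,0),-1)
a=cv2.resize(im[180:440,200:450],(500,520)); b=cv2.resize(s[20:150,330:405],(300,520),interpolation=cv2.INTER_CUBIC)
cv2.imwrite("pics/w3.png",np.hstack([a,b]))
```

```text
0 [323.02002576 265.11086492]
-19 [322.97718137 277.64108605]
-35 [322.9347445  290.14634072]
-66 [322.83012127 321.39347753]
0 [373.10592276 126.88778607]
19 [374.21823722 119.74649028]
35 [375.18720346 113.52552059]
66 [377.15419199 100.89703522]
```

View pics/w3.png

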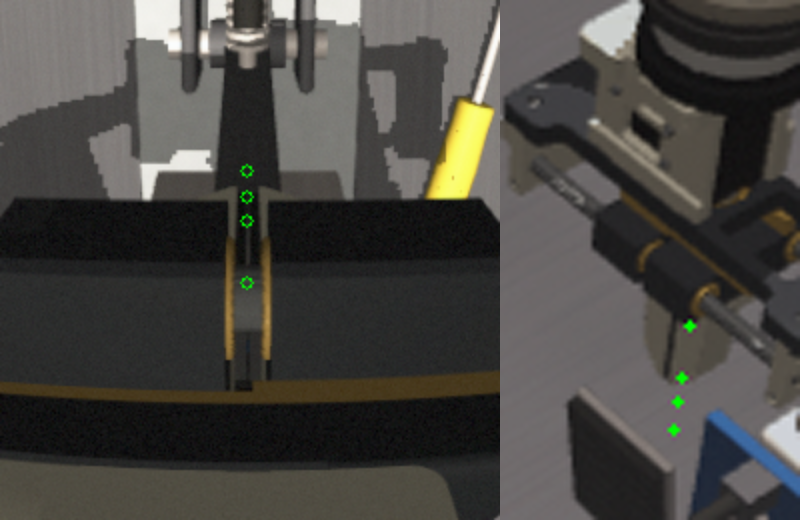

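Run:
```python
from h import *
o,d=ray("scene",(372,114.5)); print("cam",o)
for y in (216,225.6,235): print(o+d*(y-o[1])/d[1])
for x in (541.7,): print(o+d*(x-o[0])/d[0])
X,c=wcam()
for r in (187,190): 
    for t in ((118+200,r/2+180),(131+200,r/2+180)):
        O,D=wray(X,c,t)
        for y in (216,225.6,235): print(t,y,O+D*(y-O[1])/D[1])
```

```text
cam [ 967.9583079  -272.24897674  899.41149442]
[542.18994847 216.         270.05984046]
[533.81844859 225.6        257.68546557]
[525.62135496 235.         245.56889015]
[541.7        216.56184739 269.33562064]
(318, 273.5) 216 [538.57388019 216.         220.95184707]
(318, 273.5) 225.6 [539.12111073 225.6        245.91272243]
(318, 273.5) 235 [539.65694064 235.         270.35357955]
(331, 273.5) 216 [546.30110419 216.         221.27817895]
(331, 273.5) 225.6 [545.91491126 225.6        246.19963448]
(331, 273.5) 235 [545.53676401 235.         270.60189301]
(318, 275.0) 216 [538.60807067 216.         223.41539523]
(318, 275.0) 225.6 [539.15117112 225.6        248.078682  ]
(318, 275.0) 235 [539.68295698 235.         272.22815029]
(331, 275.0) 216 [546.25415025 216.         223.73462121]
(331, 275.0) 225.6 [545.8736292  225.6        248.35934652]
(331, 275.0) 235 [545.50103567 235.         272.47105671]
```

The view shows the fingertips passed over the pad. Both cameras put the visible tips at z≈270 mm while the reported TCP is 231, so the fingers end about 38 mm behind the nominal TCP. The zero force agrees. I'll back off and press again about 36 mm lower.

Call:
{"name": "arm_command", "arguments": {"increments": [1,-30,0,0,0,1,-60,0,0,0,1,-85,0,0,0,1,-85,0,20,0,1,-85,0,36,0,1,-85,0,36,0,1,-75,0,36,0,1,-65,0,36,0,1,-55,0,36,0,1,-45,0,36,0,1,-40,0,36,0,1,-40,0,36,0]}}

```text
time: 5.6
tool_pos: [541.5, 185.0, 196.1]
tcp_rot: [3.14, 0.001, 1.555]
contact_force: [-0.5, -7.0, 4.7]
grip_width: 0.3
```

Call:
{"name": "arm_command", "arguments": {"increments": [1,7,0,0,0,1,14,0,0,0,1,21,0,0,0,1,28,0,0,0,1,35,0,0,0,1,38,0,0,0,1,38,0,0,0]}}

```text
time: 6.48
tool_pos: [542.2, 221.7, 196.4]
tcp_rot: [3.14, 0.003, 1.554]
contact_force: [-0.4, -9.6, 6.2]
grip_width: 0.6
```

Call:
{"name": "arm_command", "arguments": {"increments": [1,4,0,0,0,1,8,0,0,0,1,11,0,0,0,1,11,0,0,0]}}

```text
time: 6.98
tool_pos: [542.3, 232.2, 196.0]
tcp_rot: [3.141, 0.004, 1.554]
contact_force: [-0.2, -10.8, 4.5]
grip_width: 0.7
```

Call:
{"name": "arm_command", "arguments": {"increments": [1,3,0,0,0,1,6,0,0,0,1,6,0,0,0]}}

```text
time: 7.35
tool_pos: [542.3, 235.1, 195.8]
tcp_rot: [-3.141, 0.009, 1.553]
contact_force: [0.5, -20.6, 5.8]
grip_width: 0.5
```

Call:
{"name": "arm_command", "arguments": {"increments": [1,1,0,0,0,1,1,0,0,0,1,-15,0,0,0,1,-30,0,0,0,1,-45,0,0,0,1,-60,0,0,0,1,-75,0,0,0,1,-90,0,0,0,0.9,-90,0,-50,0,0.5,-130,0,-100,0,0,-190,0,-130,0,0,-250,0,-130,0,0,-310,0,-130,0,0,-340,0,-130,0,0,-340,0,-130,0,0,-340,0,-130,0,0,-340,0,-130,0]}}

```text
time: 9.48
tool_pos: [536.7, -98.5, 325.8]
tcp_rot: [3.141, -0.0, 1.557]
contact_force: [0.5, 1.0, 0.3]
grip_width: 85.1
```

Run:
```python
from h import *
o=sensors.get_obs();print(o["contact_force"],o["tool_pos"],o["grip_width"])
X,c=wcam(); np.save("w4.npy",X); im=imaging.capture("wrist"); s=imaging.capture("scene"); cv2.imwrite("pics/scene4.png",s); cv2.imwrite("pics/wr4.png",im)
H=np.linalg.inv(c["hand_eye"])
cv2.imwrite("pics/w4.png",np.hstack([cv2.resize(im[0:440,120:520],(400,440)),cv2.resize(s[30:290,140:380],(400,433))[:440] if 0 else cv2.resize(s[30:294,140:380],(400,440))]))
```

```text
[0.52026666 1.0048145  0.32707785] [536.65950994 -98.46725931 325.76023296] 85.05394983139378
```

View pics/w4.png

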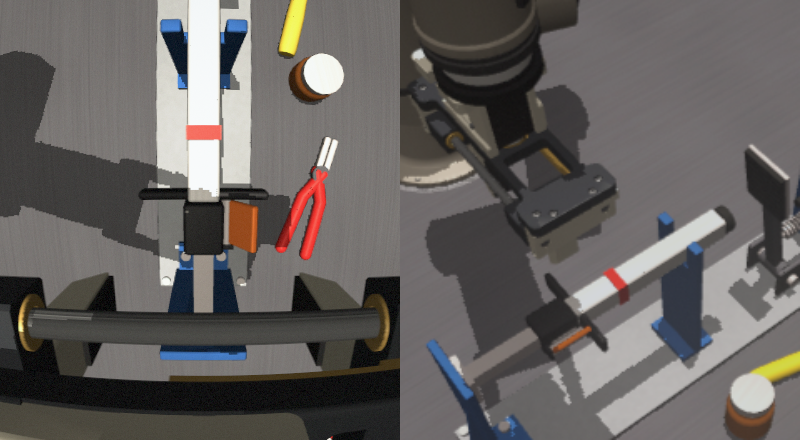

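Pedal is back up. Below the open fingers I see the collar at wrist px (324,228), band (324,132), lever outer edge (377,228) and wings at row ~194. Next I'll refine the leg and tip geometry.

Run:
```python
from h import *
X=np.load("w4.npy"); c=imaging.calibration("wrist"); im=cv2.imread("pics/wr4.png").astype(int)
r=im[...,2]-im[...,1]; w=r*(r>60); w[:115]=0;w[150:]=0;w[:,:300]=0;w[:,350:]=0
vs,us=np.mgrid[:480,:640]; u,v=(w*us).sum()/w.sum(),(w*vs).sum()/w.sum(); print("band",u,v,wonz(X,c,(u,v),213.5))
for n,p,z in (("collar back",(324,253),219),("collar front",(324,204),219),("collar L",(304.5,240),219),("collar R",(342.5,240),219),("wingL end",(260,193),211),("wingR end",(387,193),211),("lev tip top",(377,207),230),("lev tip bot",(377,250),230),("armL",(292,22),225),("armR",(351,22),225)): print(n,wonz(X,c,p,z))
# scene: finger tip, carriage
s=cv2.imread("pics/scene4.png")
# bracket arm tops in scene vs band, scene px
for n,p,z in (("scene band",((610-400)*.6+140+4, 285*.6+30-5),213.5),("armtopN",((694-400)*.6+140,247*.6+30),225),("armtopF",((665-400)*.6+140,217*.6+30),225)): print(n,p,onz("scene",p,z))
cv2.imwrite("pics/z5.png",np.hstack([cv2.resize(im[240:400,100:260].astype(np.uint8),(400,400),interpolation=cv2.INTER_CUBIC),cv2.resize(s[110:200,190:290],(444,400),interpolation=cv2.INTER_CUBIC)[:, :400]]))
```

```text
band 323.52742123687284 131.90746791131855 [538.06437327 -23.83530058 213.5       ]
collar back [ 537.03540563 -125.76517515  219.        ]
collar front [537.61824796 -83.25244294 219.        ]
collar L [ 520.66322005 -113.96521636  219.        ]
collar R [ 552.877838  -114.4233617  219.       ]
wingL end [483.23358174 -74.11278099 211.        ]
wingR end [591.43191003 -75.64227016 211.        ]
lev tip top [580.20410616 -84.12105739 230.        ]
lev tip bot [ 581.01304655 -120.32853747  230.        ]
armL [514.28913532  67.60485942 225.        ]
armR [561.14537149  66.85521435 225.        ]
scene band (270.0, 196.0) [536.67091803 -20.46343057 213.5       ]
armtopN (316.4, 178.2) [565.08105094  64.16790107 225.        ]
armtopF (299.0, 160.2) [512.1426648   65.74545775 225.        ]
```

Call:
{"name": "arm_command", "arguments": {"increments": [0,-5,3.5,40,0,0,-5,3.5,80,0,0,-5,3.5,110,0,0,-5,3.5,130,0,0,-5,3.5,141,0,0,-5,3.5,141,0]}}

```text
time: 10.32
tool_pos: [539.9, -104.3, 184.3]
tcp_rot: [-3.141, -0.0, 1.556]
contact_force: [-0.6, 0.1, 0.5]
grip_width: 91.9
```

Call:
{"name": "arm_command", "arguments": {"increments": [0,0,0,7,0,0,0,0,14,0,0,0,0,20,0,0,0,0,25,0,0,0,0,25,0]}}

```text
time: 10.95
tool_pos: [539.7, -104.8, 159.1]
tcp_rot: [-3.141, -0.0, 1.555]
contact_force: [0.6, 0.5, -0.3]
grip_width: 91.8
```

Run:
```python
from h import *
o=sensors.get_obs();print(o["contact_force"],o["tool_pos"],o["grip_width"])
im=imaging.capture("wrist"); s=imaging.capture("scene"); cv2.imwrite("pics/scene5.png",s); cv2.imwrite("pics/wr5.png",im)
cv2.imwrite("pics/w5.png",np.hstack([cv2.resize(im[80:440,100:550],(450,360)),cv2.resize(s[130:250,160:276],(348,360),interpolation=cv2.INTER_CUBIC)]))
```

```text
[ 0.62995103  0.48944141 -0.29329222] [ 539.72820425 -104.76353466  159.06428165] 91.83504402972737
```

View pics/w5.png

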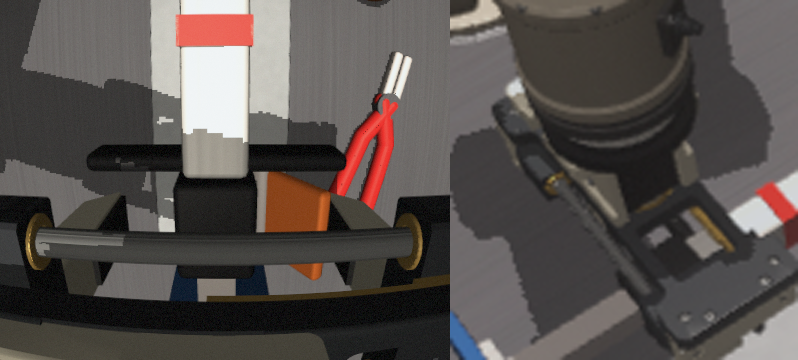

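Call:
{"name": "arm_command", "arguments": {"increments": [0.1,0,0,0,0,0.1,0,0,0,0,0.1,6,0,0,0,0.1,12,0,0,0,0.1,18,0,0,0,0.1,26,0,0,0,0.1,34,0,0,0,0.1,42,0,0,0,0.1,50,0,0,0,0.1,50,0,0,0]}}

```text
time: 12.3
tool_pos: [540.8, -53.6, 159.5]
tcp_rot: [3.141, -0.001, 1.556]
contact_force: [2.0, 1.5, -0.7]
grip_width: 82.5
```

```bash
cat >> h.py <<'E'
def band(save):
    X,c=wcam(); o=sensors.get_obs(); im=imaging.capture("wrist"); cv2.imwrite(save,im); im=im.astype(int)
    r=im[...,2]-im[...,1]; w=r*(r>60); w[180:]=0; w[:,:295]=0; w[:,352:]=0
    vs,us=np.mgrid[:480,:640]; u,v=(w*us).sum()/w.sum(),(w*vs).sum()/w.sum()
    hsv=cv2.cvtColor(im.astype(np.uint8),cv2.COLOR_BGR2HSV)
    print("tcp",o["tool_pos"],"F",o["contact_force"],o["grip_width"]); print("band",u,v,wonz(X,c,(u,v),213.5))
    m=((hsv[...,0]>100)&(hsv[...,0]<125)&(hsv[...,1]>120)&(hsv[...,2]>100)).astype(np.uint8); m[260:]=0
    n,l,s,ce=cv2.connectedComponentsWithStats(m)
    for i in range(1,n):
        if s[i,4]>40: print("blue",s[i],wonz(X,c,(ce[i][0],s[i][1]),225)[:2],wonz(X,c,(ce[i][0],s[i][1]+s[i][3]),225)[:2])
E
python3 -c "
from h import *
band('pics/wr6.png')"
```

```text
tcp [540.83270912 -53.64310237 159.54602163] F [ 1.99120539  1.53806927 -0.72003857] 82.51783010849854
band 322.99434528420346 144.21562935722963 [541.89219472  13.9344682  213.5       ]
blue [ 218    0   44   26 1054] [512.81189408  69.14132117] [512.96625874  58.67599157]
blue [ 366    0   45   25 1018] [565.78977461  67.72700114] [565.4190489  57.7464743]
blue [350  25   7  23 130] [552.8564605   57.30946229] [552.66838971  48.57606398]
```

Call:
{"name": "arm_command", "arguments": {"increments": [0.1,6,0,0,0,0.1,12,0,0,0,0.1,18,0,0,0,0.1,24,0,0,0,0.1,30,0,0,0,0.1,36,0,0,0,0.1,42,0,0,0,0.1,46,0,0,0,0.1,46,0,0,0]}}

```text
time: 13.48
tool_pos: [541.6, -10.7, 159.6]
tcp_rot: [3.141, 0.004, 1.555]
contact_force: [1.0, -9.2, -0.2]
grip_width: 82.5
```

```bash
python3 -c "
from h import *
band('pics/wr7.png')
im=cv2.imread('pics/wr7.png'); s=imaging.capture('scene'); t=imaging.capture('top'); cv2.imwrite('pics/scene7.png',s); cv2.imwrite('pics/top7.png',t)
cv2.imwrite('pics/w7.png',np.hstack([cv2.resize(im[60:320,195:455],(400,400),interpolation=cv2.INTER_CUBIC),cv2.resize(s[120:240,270:390],(400,400),interpolation=cv2.INTER_CUBIC)]))"
```

```text
tcp [541.55320681 -10.67762058 159.56051646] F [ 1.03505503 -9.18491614 -0.19281394] 82.50157758796871
band 323.16675026518544 145.8922565844112 [542.76426648  56.51263515 213.5       ]
blue [349 105  10  34 213] [553.34496714  71.12667226] [553.21568514  59.15338651]
blue [ 217  109   44   33 1356] [513.3429526   71.04387136] [512.95939864  59.26056597]
blue [ 366  109   45   32 1376] [565.50245886  69.86923303] [565.46032676  58.51901848]
```

View pics/w7.png

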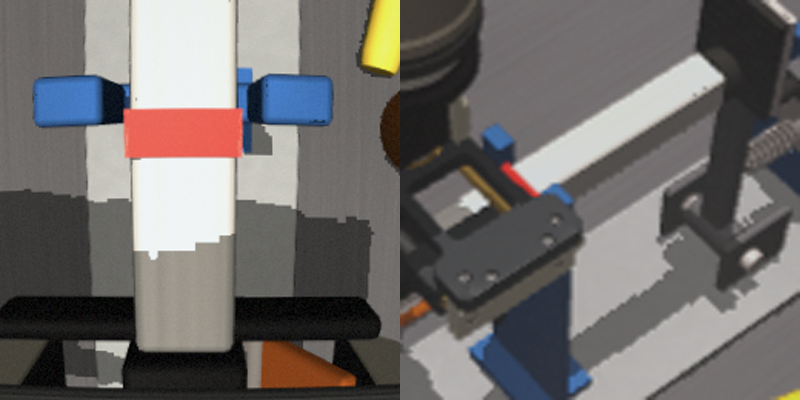

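The band is about 8.3 mm short of the notch (wrist crop rows 133 vs ~101); the foot is on the pad and the lever is open. I'll push the rest.

Call:
{"name": "arm_command", "arguments": {"increments": [0.1,3,0,0,0,0.1,6,0,0,0,0.1,8.5,0,0,0,0.1,8.5,0,0,0,0.1,8.5,0,0,0,0.1,8.5,0,0,0]}}

```text
time: 14.38
tool_pos: [541.7, -2.8, 159.6]
tcp_rot: [3.141, 0.004, 1.554]
contact_force: [0.7, -10.9, -0.2]
grip_width: 82.7
```

```bash
python3 -c "
from h import *
band('pics/wr8.png')"
```

```text
tcp [541.69077081  -2.82085146 159.56283602] F [  0.72812888 -10.85802201  -0.16250295] 82.68991595678908
band 323.1483870702486 145.9016700791869 [542.91104865  64.40707025 213.5       ]
blue [349 113  10  43 232] [553.56749831  76.20009714] [553.42972177  61.0764995 ]
blue [ 217  131   44   33 1344] [513.39145226  71.08575278] [512.89646038  59.30923593]
blue [ 365  131   46   32 1400] [565.41016425  69.95723687] [565.44311431  58.61167472]
```

Call:
{"name": "arm_command", "arguments": {"increments": [0.1,0,0,0,0,0.15,0,0,0,0,0.2,0,0,0,0,0.25,0,0,0,0,0.3,0,0,0,0,0.35,0,0,0,0,0.4,0,0,0,0,0.4,0,0,0,0]}}

```text
time: 15.42
tool_pos: [543.6, -2.8, 160.9]
tcp_rot: [3.136, 0.004, 1.554]
contact_force: [4.8, -11.0, 4.7]
grip_width: 55.5
```

```bash
python3 -c "
from h import *
band('pics/wr9.png')"
```

```text
tcp [543.64461844  -2.83108845 160.9131169 ] F [  4.75479223 -10.96698243   4.7094928 ] 55.54951326099254
band 320.8659871239781 146.04163216924323 [543.7283595   64.33069708 213.5       ]
blue [345 113  10  43 263] [553.96399644  76.28466644] [553.81006699  61.00802434]
blue [ 214  131   44   33 1318] [513.39479718  71.19618647] [512.88033497  59.29533355]
blue [ 360  131   45   32 1367] [565.45667394  69.9489225 ] [565.47199261  58.49433331]
```

Call:
{"name": "arm_command", "arguments": {"increments": [0.45,0,0,0,0,0.5,0,0,0,0,0.55,0,0,0,0,0.65,0,0,0,0,0.8,0,0,0,0,1,0,0,0,0,1,0,0,0,0,1,0,0,0,0]}}

```text
time: 16.48
tool_pos: [542.4, -2.8, 161.3]
tcp_rot: [3.139, 0.005, 1.555]
contact_force: [-1.3, -9.9, 8.9]
grip_width: 42.3
```

```bash
python3 -c "
from h import *
band('pics/wr10.png')
im=cv2.imread('pics/wr10.png'); s=imaging.capture('scene')
cv2.imwrite('pics/w10.png',np.hstack([cv2.resize(im[60:360,175:475],(400,400),interpolation=cv2.INTER_CUBIC),cv2.resize(s[120:240,240:360],(400,400),interpolation=cv2.INTER_CUBIC)]))"
```

```text
tcp [542.36798932  -2.82619935 161.27437937] F [-1.29197238 -9.92055082  8.92775574] 42.29996797765818
band 322.36350369336907 146.0579041521514 [543.13463673  64.3160071  213.5       ]
blue [348 113   9  43 217] [553.79007589  76.31931025] [553.64849414  60.99886051]
blue [ 217  131   44   33 1322] [513.42146973  71.13679004] [512.9201992   59.21349757]
blue [ 363  131   45   32 1361] [565.42779954  69.98453191] [565.45574546  58.49376333]
```

View pics/w10.png

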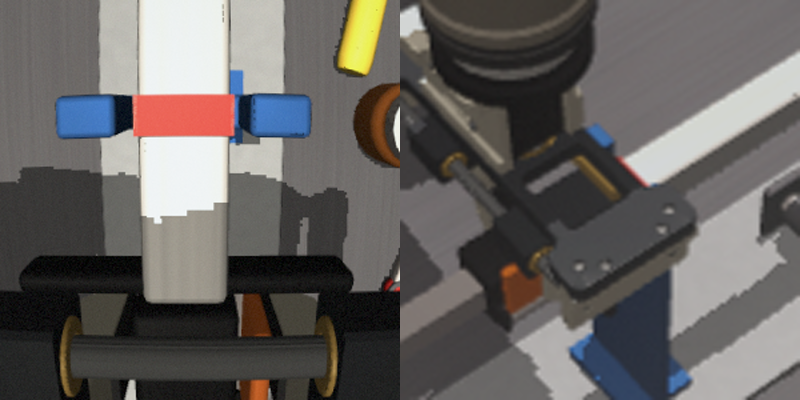

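Band and notch line up squarely (wrist crop rows 94–137 for both). The opening of 42.3 mm matches the 42.5 mm shut width. I'll let it settle briefly and hand in.

Call:
{"name": "arm_command", "arguments": {"increments": [1,0,0,0,0,1,0,0,0,0,1,0,0,0,0,1,0,0,0,0]}}

```text
time: 17.08
tool_pos: [542.4, -2.8, 161.3]
tcp_rot: [3.139, 0.005, 1.555]
contact_force: [-0.6, -10.2, 8.5]
grip_width: 42.3
```

```bash
python3 -c "
from h import *
band('pics/wr11.png')
from plant import ticket
print(ticket.close_job())"
```

```text
tcp [542.35501988  -2.82386919 161.2656425 ] F [ -0.62287393 -10.1509089    8.51981488] 42.2612483623603
band 322.3373004826532 146.06035091926802 [543.11287721  64.31870146 213.5       ]
blue [348 113   9  43 216] [553.77496868  76.32226053] [553.63369095  61.00303853]
blue [ 217  131   44   33 1320] [513.41884782  71.13900368] [512.91786679  59.21653893]
blue [ 363  131   45   32 1361] [565.38740123  69.98780446] [565.41533755  58.49824374]
the job is handed in; nothing more can be done
None
```

I pressed the pedal onto its stop, let it spring back, and pushed the leg out until the band sat in the notch. Then I squeezed the lever shut and handed the job in at about 17 s, with the gripper still holding and pushing.

**Last checks:**
- **Pedal stop:** the push force jumped from 11 N to about 21 N over the last few mm, which I took as the stop. A later picture showed the pedal back up.
- **Band:** about 0.4 mm from the notch middle in the last wrist view, with the arm at rest.
- **Lever:** the jaw opening is 42.3 mm, against 42.5 mm for collar plus lever shut. I have no direct lever angle reading.
- **Pedal load:** about 10 N of push back on the gripper, so the pedal is still held down.
- **Pliers, screwdriver and jar:** I steered clear of all three, but did not measure their final positions.

**Missed first press:** the first press passed over the pad without touching it. Both cameras put the fingertips about 38 mm short of the stated TCP, so I worked about 36 to 38 mm lower from then on.

**Unexplained force:** the wrist still showed about 8.5 N upward after the lever closed. I took it as reaction from the lever and left it.

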